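# Torque check on the lock screw of a phone vice

### The job

The sliding jaw of the phone vice is locked by one cap screw, and a beam torque wrench already stands on it: check that the screw holds. Swing the wrench's grip in the tightening direction (clockwise seen from above) until its pointer stands within the dark check band of the scale, and keep it there for two seconds; the screw itself must not turn. Then ease the grip back until the pointer stands at zero, let go of the wrench and leave it on the screw.

Things in the scene. Friction and masses are not known exactly. Their poses are not given: they have to be found in the camera images.
- vice: phone vice held fast by suction feet (cannot move): grey metal plate 144 x 165 mm, top 16 mm over the desk, two dark steel jaws to 29 mm high holding a stripped phone frame flat. Origin on the desk below the lock screw's axis; its y axis points from the screw over the phone (62 mm on) to the fixed jaw; the plate reaches -35 to +130 mm in y, +-72 mm in x
- screw (a point): top of the M5 lock screw's head, on its vertical axis, 32 mm over the desk. The torque wrench stands on it: a steel head 27 mm across, top at 84 mm, from which a 7 mm round beam runs level to the grip, to the robot's right and somewhat back towards it. Head and pointer turn only if the screw turns
- pointer_tip (a point): tip of the wrench's thin black pointer rod, over the scale, 150 mm from the screw axis, 80 mm over the desk, in the direction in which the unloaded wrench points. It is fast to the wrench's head: it stands still as long as the screw does not turn
- bend (a point): point in the beam at its root, 33 mm from the screw axis, 71 mm over the desk, about which the beam bends: seen from above, scale and grip swing about it as one stiff piece
- grip (a point): centre of the grip (a small steel pin end shows), on its axis, 71 mm over the desk, 187 mm from the bend point, 220 mm from the screw axis when unloaded. The grip is a black round bar 24 mm thick, level, in line with the beam, 45 mm to either side of this point. A keyboard and paper on the desk, under 25 mm high, may reach below it
- wrench_beam (a joint): bend of the beam, rad: 0 unloaded (pointer at the zero line), positive with the grip swung clockwise seen from above (tightening). A spring of 9.5 N m/rad about the bend point: 0.2 rad takes 10 N at the grip's centre and moves it 37 mm; let go, it springs back. The check band spans 0.155 to 0.245 rad, ticks are 0.04 apart. Beyond about 0.32 the screw slips and turns
- side_cutters: side cutters with orange grips, 117 x 49 x 12 mm, lying flat, origin at the centre of the underside; bystander
- tweezers: black tweezers, 120 x 14 x 8 mm, lying flat, origin at the centre of the underside; bystander
- paste_tub: small round cream-coloured tub, 45 mm across, 16 mm high, origin at the centre of the underside; bystander
- flux_tube: small white tube with a red cap, 92 x 30 x 21 mm, lying flat, origin at the centre of the underside; bystander
- band (a point): middle of the dark check band on the scale, 124 mm from the bend point, 77 mm over the desk: a black strip 11 mm long, 8 mm deep, outside the tick lines, left of the beam seen from the screw. The scale is a pale arched plate, 24 mm deep and 75 mm across, riding on the beam 57 to 81 mm from the grip's centre towards the screw; its longest line, over the beam, is zero

How it is judged:
On the way:
1. the pointer stands within the check band for at least 1.5 s, with the screw where it was (value of joint wrench_beam between 0.15 and 0.25 rad and distance of pointer_tip from where it was at the start of the episode below 0.006 m), for 1.5 s.
At the end, for the whole second after the job is handed in: The wrench is let go and back at zero (beam within 0.02 rad), still on the screw, and the screw has not turned: the pointer tip is within 6 mm (about 2.3 degrees) of where it was at the start (value of joint wrench_beam between -0.02 and 0.02 rad and distance of pointer_tip from where it was at the start of the episode below 0.006 m); the robot touches nothing.
It fails at once if the screw is turned (pointer tip off its place by more than 8 mm) (distance of pointer_tip from where it was at the start of the episode above 0.008 m).
It fails at once if the wrench is swung hard the loosening way (more than 0.12 rad counter-clockwise) (value of joint wrench_beam below -0.12 rad).
It fails at once if the wrench is let spring back instead of being eased back (velocity of joint wrench_beam below -1.5 rad/s).
It fails at once if a bystander is pushed more than 25 mm (distance of any of side_cutters, tweezers, paste_tub, flux_tube from where it was at the start of the episode above 0.025 m).
It also fails if it takes over 38 s, if anything falls off the work surface, if the arm or the gripper's body presses on something with over 40 N, if the wrist force passes 120 N, or if a joint passes its speed limit or range.

### The arm

A 7-joint arm with a two-finger parallel gripper is mounted at the origin on a cart in front of the work surface, level with it; the furniture and walls round the work are solid. World frame = base frame: x ahead of the robot, y to its left, z up, the work surface at z = 0. Lengths are in m, angles in rad, forces in N, time in s.
With the tool pointing down it reaches from about 0.425 to 0.925 m from the base axis. Payload 6.8 kg.
Tool frame: the origin (TCP) lies at the very end of the fingers, on their centre line; the grasp point (between the pads) lies 19 mm behind it; z points along the fingers, y is the line along which they close (so a half turn about z gives the same grasp; the last joint's range is limited). The gripper opens to 85 mm and grips with 20 to 120 N. Pads are 22 mm wide; open, the fingers measure 114 mm over their backs; the gripper's body (76 mm by 85 mm) begins 54 mm behind the grasp point. The pads swing forward as they close: fully open they stand 13 mm farther back than shut.
Start: joints at [1.173, 0.477, 0.022, 1.555, -0.011, 1.109, -0.083], TCP at [0.193, -0.647, 0.231] pointing down, gripper open.
Joint ranges: [-2.96, 2.96], [-0.34, 2.1], [-1.41, 1.46], [0.24, 2.44], [-1.37, 4.51], [0.17, 1.92], [-2.96, 2.96]. Speed limits (rad/s): [2.39, 2.39, 3.14, 3.14, 3.14, 3.14, 3.14].

### API

Orientations are given as a unit quaternion [w, x, y, z].
In Python, from station import readout, viewer, bot gives the robot as it stands. The module is installed in compiled form; this text tells all that it offers.
- The arm moves only by the shell command python3 -m handwheel 'ROWS' [FORCE]. ROWS is JSON, a list of rows, each a list of 3 entries, a list of its own where there are three numbers: the shift along the tool's x, y, z in mm, then the turn, a rotation vector about the tool's x, y, z in degrees, then the gripper command: -1 is fully open, 1 is shut, values between are in proportion. In form: [[[x, y, z], [ax, ay, az], grip], ...]. A call has 1 to 20 rows; each row is the pose to reach, as a shift and turn from the pose commanded when the call began, along the tool's axes at that moment; what a row does not reach only later rows make up. A row lasts 1/12 s, in which the tool goes at most 41.7 mm and 7.16 degrees, less where a joint would pass 70% of its speed; a pose out of reach is approached as far as the arm can. A call with a gripper value outside its range is refused whole. The fingers move at their own pace and stop on an object; FORCE is the grip in N (left out, the last holds). Time passes only in rows, so rows that repeat a pose let the fingers close. It gives the time, the measured TCP pose, the force and the opening at its end, in the units of the state.
- readout.get_obs(): the state, without advancing time (a new reading comes with each control period).
- viewer.read_camera(name): name is "side" or "top" or "wrist"; returns a dict with "frame" (480x640x3 uint8, red, green, blue), "fx", "fy", "cx", "cy" (pixels), "dist" ([k1, k2, p1, p2, k3] as OpenCV has them; the pictures are not rectified), "rvec" (rotation vector, rad) and "tvec" (3), from world to camera coordinates, as OpenCV has them; the wrist camera has in their place "tool_from_camera" (4x4, takes a point from camera to tool coordinates, whose origin is the TCP and whose axes are the flange's). Camera axes: x right, y down, z forward; pixel columns grow to the right and rows downward; lengths in m; the calibration is good to about 2 mm. A picture is of the moment at which its call begins: read the wrist's pose just before it. There is no depth.
- bot.hand_in(): hands the job in, once; it reports no verdict.
Trained networks look in a picture, given as the dict that the camera call returned (one of the last four; its "shot" number tells which), for a name from the list of things; names that differ only in an ending like _2 or _b are one class to them, and where a whole thing is asked for, a point or a joint stands for the part that bears it (a point fixed in the world has none). Each returns a list of dicts, best first, with "score" (0 to 1); they miss things now and then, are a little off and sometimes report something else, mostly with a low value. They report only what shows in the picture. A call takes as long as a camera call.
- viewer.search_frame(picture, target): "rect" ([centre column, centre row, width, height] in pixels, round what is visible of it).
- viewer.outline_of(picture, target): "mask" (480x640 bool, what is visible of it) and "rect" ([centre column, centre row, width, height] in pixels, round what is visible of it).
The state is a dict: "t": time; "q": joint angles; "joint_vel": joint speeds; "joint_torque": joint torques, N m; "eef_pos": TCP position; "tool_rot": TCP orientation; "contact_force": force on the tool from outside, world axes, zero at the start; "torque": the same for the moment, N m; "gripper_width": opening from 0.0 (shut) to 1.0 (fully open).
Only numpy, scipy, OpenCV 4.12 (cv2) and the standard library are available. Lean on these libraries where they do the work, as an engineer would, in place of code of your own. Each camera call takes 0.05 s, during which the arm holds its last target. There are 200 camera calls.

## Working session

There is one attempt and no reset: what is moved stays moved. The work goes in short steps, Python scripts to look and compute and a shell command to move; the robot and the scene stay as the last step left them, time stands still between calls to the robot, and variables do not carry over. Pictures are saved under pics/ and viewed, on a budget of 10 in all, crops included, one or two more only if the job needs it, and the job is handed in when it is done.

```bash
mkdir -p pics; cat > h.py <<'E'
import numpy as np, cv2
from scipy.spatial.transform import Rotation as R
from station import readout, viewer, bot
def cam(n):
    o=readout.get_obs(); p=viewer.read_camera(n)
    K=np.array([[p['fx'],0,p['cx']],[0,p['fy'],p['cy']],[0,0,1.]]); d=np.array(p['dist'],float)
    if n=='wrist':
        q=np.array(o['tool_rot']); T=np.eye(4); T[:3,:3]=R.from_quat(q[[1,2,3,0]]).as_matrix(); T[:3,3]=o['eef_pos']
        M=np.linalg.inv(T@np.array(p['tool_from_camera'])); 
    else:
        M=np.eye(4); M[:3,:3]=cv2.Rodrigues(np.array(p['rvec'],float))[0]; M[:3,3]=np.ravel(p['tvec'])
    p.update(K=K,d=d,M=M); return p
def ray(p,uv,z):
    n=cv2.undistortPoints(np.array([[uv]],float),p['K'],p['d'])[0,0]
    r=p['M'][:3,:3].T; c=-r@p['M'][:3,3]; v=r@np.array([n[0],n[1],1]); return c+v*(z-c[2])/v[2]
def proj(p,X):
    return cv2.projectPoints(np.array(X,float).reshape(-1,3),cv2.Rodrigues(p['M'][:3,:3])[0],p['M'][:3,3],p['K'],p['d'])[0][:,0]
Z=dict(screw=.032,pointer_tip=.080,bend=.071,grip=.071,band=.077,wrench_beam=.071,paste_tub=.016,side_cutters=.006,tweezers=.004,flux_tube=.01,vice=.016)
def save(p,n): cv2.imwrite('pics/'+n+'.png',p['frame'][:,:,::-1])
def find(p,names):
    for n in names:
        for r in viewer.search_frame(p,n)[:2]:
            print(n,round(r['score'],2),np.round(r['rect']),np.round(ray(p,r['rect'][:2],Z[n]),4))
E
python3 - <<'E'
from h import *
o=readout.get_obs(); print(o)
for n in('top','side'):
    p=cam(n); save(p,n+'0'); print(n); find(p,Z)
E
```

```text
{'t': 0.0, 'q': array([ 1.17289371,  0.47779395,  0.0223193 ,  1.55646569, -0.01148548,
        1.10928632, -0.08311017]), 'joint_vel': array([-0.0010817 , -0.00053172, -0.00063057, -0.00036306, -0.00187985,
        0.00091303, -0.00082895]), 'joint_torque': array([-1.73282137e-04, -5.96441174e+01,  1.60821129e+00, -2.81191742e+01,
        1.24190966e-02,  9.27463872e-03, -2.79118893e-06]), 'eef_pos': array([ 0.19271317, -0.6462835 ,  0.23032343]), 'tool_rot': array([-8.90403647e-04,  9.89517156e-01,  1.44412481e-01, -2.00338216e-04]), 'contact_force': array([-1.07689023, -0.74814038, -0.40960411]), 'torque': array([-0.00310726,  0.01584447,  0.00289329]), 'gripper_width': 1.0060193477987258}
top
screw 0.86 [352. 256.  86.  64.] [ 0.5389 -0.1887  0.032 ]
pointer_tip 0.83 [352. 258.  84.  62.] [ 0.5306 -0.1877  0.08  ]
bend 0.92 [361. 264.  65.  49.] [ 0.515  -0.2125  0.071 ]
grip 0.88 [371. 268.  48.  39.] [ 0.5048 -0.2397  0.071 ]
band 0.73 [372. 267.  51.  47.] [ 0.508  -0.2424  0.077 ]
wrench_beam 0.94 [361. 261.  70.  49.] [ 0.525  -0.2117  0.071 ]
wrench_beam 0.41 [352. 255.  84
[... 554 characters left out ...]
 105.  52.] [ 0.5267 -0.1342  0.08  ]
bend 0.96 [354. 208.  79.  32.] [ 0.524  -0.2166  0.071 ]
bend 0.41 [326. 352.  60.  13.] [0.4167 0.2267 0.071 ]
grip 0.95 [352. 207.  83.  32.] [ 0.531  -0.2212  0.071 ]
band 0.85 [368. 205.  54.  24.] [ 0.4951 -0.2296  0.077 ]
wrench_beam 0.64 [350. 209.  82.  36.] [ 0.5311 -0.2103  0.071 ]
paste_tub 0.58 [298. 208.  17.  15.] [ 0.6856 -0.252   0.016 ]
side_cutters 0.6 [252. 390.  61.  40.] [0.5257 0.2976 0.006 ]
side_cutters 0.35 [338. 221. 105.  52.] [ 0.574  -0.2443  0.006 ]
tweezers 0.6 [325. 351.  63.  10.] [0.4448 0.1671 0.004 ]
flux_tube 0.63 [407. 191.  31.  14.] [ 0.4523 -0.4441  0.01  ]
vice 0.8 [317. 246. 153. 101.] [ 0.5781 -0.1168  0.016 ]
```

```bash
python3 - <<'E'
import cv2
a=cv2.imread('pics/top0.png')[190:340,260:460];b=cv2.imread('pics/side0.png')[160:310,250:450]
import numpy as np
cv2.imwrite('pics/c0.png',np.vstack([cv2.resize(x,(800,600),interpolation=cv2.INTER_CUBIC)[:,:] for x in [a]]))
cv2.imwrite('pics/c1.png',cv2.resize(b,(800,600),interpolation=cv2.INTER_CUBIC))
E
```

```text
(no output)
```

View pics/c0.png

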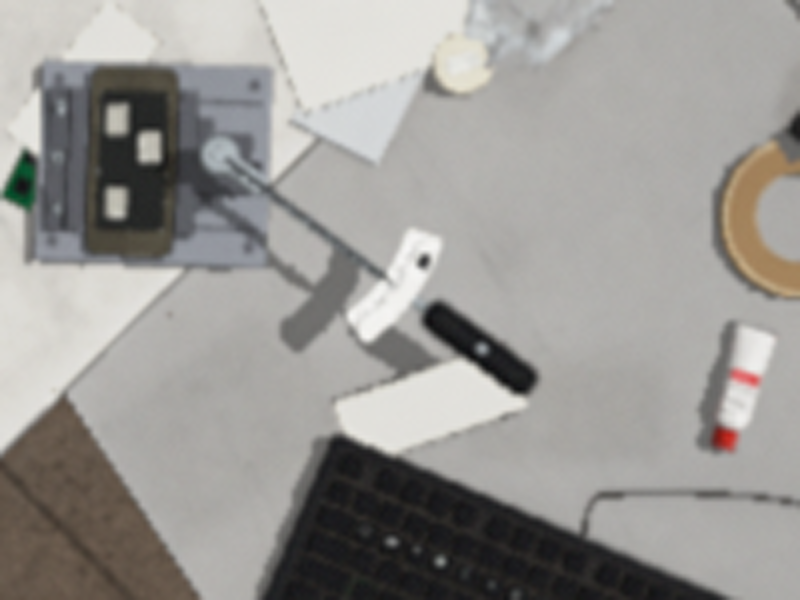

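View pics/c1.png

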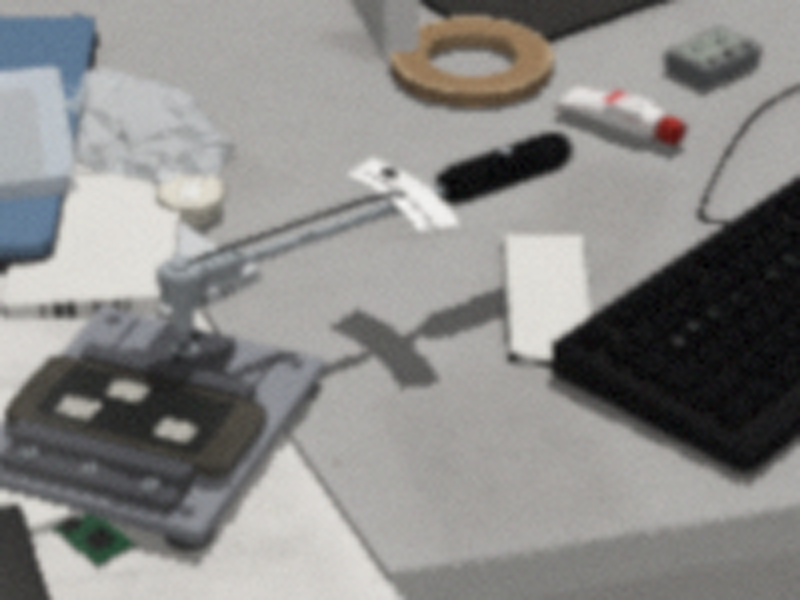

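The top picture shows the screw head at about px (314.8, 228.3), the grip pin at (380.5, 277) and the band at (366, 255). That puts the band outboard of the beam on the far side, so clockwise is towards the robot and to its left.

```bash
python3 - <<'E'
from h import *
p=cam('top')
S=ray(p,(314.8,228.3),.084);G=ray(p,(380.5,277.),.083);B=ray(p,(366,255),.077)
print(S,G,B,np.linalg.norm((G-S)[:2]))
ps=cam('side'); 
print('side px',proj(ps,[S,G])); print('side G',ray(ps,(250+506/4,160+148/4),.083),'S',ray(ps,(250+178/4,160+268/4),.084))
d=(G-S)[:2];d/=np.linalg.norm(d);n=np.array([d[1],-d[0]]);print('dir',d,np.degrees(np.arctan2(d[1],d[0])),'push',n)
o=readout.get_obs();q=np.array(o['tool_rot']);m=R.from_quat(q[[1,2,3,0]]).as_matrix();print(m)
E
```

```text
[ 0.61098506 -0.08623528  0.084     ] [ 0.48037939 -0.26391278  0.083     ] [ 0.53992507 -0.22531799  0.077     ] 0.2205156036457259
side px [[296.53353943 225.28439332]
 [378.0022473  197.25295244]]
side G [ 0.48406092 -0.26381685  0.083     ] S [ 0.61235058 -0.07851929  0.084     ]
dir [-0.59227403 -0.8057366 ] -126.31854713184204 push [-0.8057366   0.59227403]
[[ 9.58307064e-01  2.85740390e-01  3.12731291e-05]
 [ 2.85740391e-01 -9.58307062e-01 -5.43542979e-05]
 [ 1.44380422e-05  6.10241037e-05 -9.99999998e-01]]
```

```bash
python3 -m handwheel '[[[40,-24,0],[0,0,-4],1],[[80,-47,0],[0,0,-8],1],[[115,-68,0],[0,0,-11],1],[[150,-88,0],[0,0,-14],1],[[185,-109,0],[0,0,-17],1],[[220,-129,0],[0,0,-20],1],[[255,-150,0],[0,0,-23],1],[[290,-170,0],[0,0,-26],1],[[325,-191,0],[0,0,-29],1],[[360,-211,0],[0,0,-32],1],[[390,-229,0],[0,0,-35],1],[[416,-244,0],[0,0,-37],1],[[416,-244,0],[0,0,-37],1],[[416,-244,0],[0,0,-37],1],[[416,-244,0],[0,0,-37],1],[[416,-244,0],[0,0,-37],1]]' 60
python3 - <<'E'
from h import *
p=cam('wrist');save(p,'w1');find(p,['grip','band','pointer_tip','bend'])
S=np.array([.611,-.0845,.084]);G=np.array([.482,-.264,.083]);print(proj(p,[S,G]))
o=readout.get_obs();print(o['eef_pos'],o['gripper_width'],o['contact_force']);q=np.array(o['tool_rot']);print(R.from_quat(q[[1,2,3,0]]).as_matrix().round(3))
E
```

```text
t: 2.63
eef_pos: [0.5207, -0.2958, 0.2312]
tool_rot: [0.0, 0.893, 0.45, -0.0]
contact_force: [0.3, -1.3, -0.2]
gripper_width: 0.003
grip 0.79 [243. 138. 123. 275.] [ 0.5142 -0.2207  0.071 ]
band 0.71 [241. 134. 124. 265.] [ 0.5153 -0.2187  0.077 ]
pointer_tip 0.9 [240. 137. 130. 268.] [ 0.5144 -0.2198  0.08  ]
bend 0.9 [240. 138. 125. 276.] [ 0.5121 -0.2197  0.071 ]
[[ 222.10898186 -153.56145086]
 [ 243.76064669  215.47304264]]
[ 0.52127603 -0.29499815  0.23137087] -0.0013686614678385142 [ 0.13004794  0.08086605 -0.75474249]
[[ 0.595  0.804 -0.   ]
 [ 0.804 -0.595 -0.   ]
 [-0.     0.    -1.   ]]
```

View pics/w1.png

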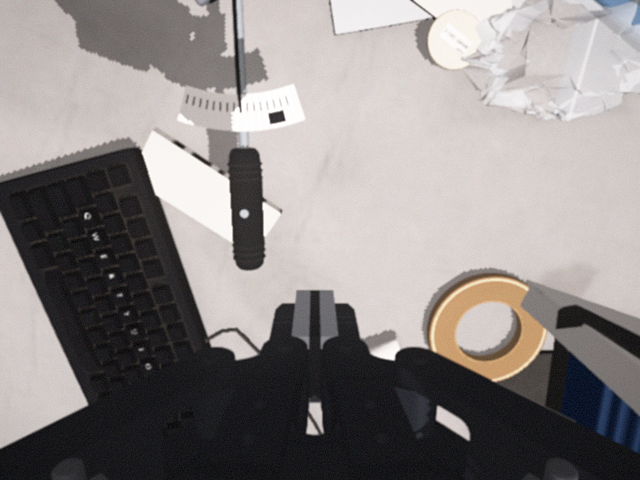

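The wrist picture shows the grip pin at (244, 213), the pointer on the zero line at (240, 107) and the band at (277, 117). These agree with the estimate, so I'll go down beside the grip.

```bash
python3 -m handwheel '[[[3,0,35],[0,0,0],1],[[3,0,70],[0,0,0],1],[[3,0,105],[0,0,0],1],[[3,0,140],[0,0,0],1],[[3,0,165],[0,0,0],1],[[3,0,183],[0,0,0],1],[[3,0,183],[0,0,0],1],[[3,0,183],[0,0,0],1]]'
python3 -m handwheel '[[[0,-5,0],[0,0,0],1],[[0,-10,0],[0,0,0],1],[[0,-15,0],[0,0,0],1],[[0,-18,0],[0,0,0],1],[[0,-18,0],[0,0,0],1],[[0,-18,0],[0,0,0],1]]'
python3 - <<'E'
from h import *
p=cam('wrist');save(p,'w2')
o=readout.get_obs();print(o['t'],o['eef_pos'],o['gripper_width'],o['contact_force'])
E
```

```text
t: 3.55
eef_pos: [0.523, -0.2918, 0.0478]
tool_rot: [-0.001, 0.893, 0.451, -0.001]
contact_force: [0.0, 0.0, 1.2]
gripper_width: -0.001
t: 4.05
eef_pos: [0.5092, -0.2811, 0.0489]
tool_rot: [0.0, 0.893, 0.451, 0.0]
contact_force: [-0.3, 0.3, 0.7]
gripper_width: -0.002
4.1 [ 0.50932679 -0.28124549  0.04876026] -0.00016102717229070043 [0.09866753 0.36591466 0.60171277]
```

View pics/w2.png

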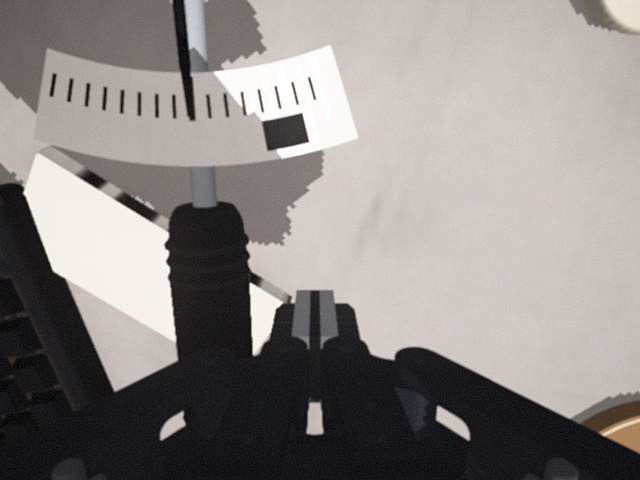

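The pointer tip is still on zero at (190, 118) and the finger is just short of the grip. Next is a slow push.

```bash
python3 -m handwheel '[[[0,-3,0],[0,0,0],1],[[0,-6,0],[0,0,0],1],[[0,-9,0],[0,0,0],1],[[0,-12,0],[0,0,0],1],[[0,-15,0],[0,0,0],1],[[0,-18,0],[0,0,0],1],[[0,-21,0],[0,0,0],1],[[0,-24,0],[0,0,0],1],[[0,-27,0],[0,0,0],1],[[0,-30,0],[0,0,0],1],[[0,-30,0],[0,0,0],1],[[0,-30,0],[0,0,0],1]]'
python3 - <<'E'
from h import *
p=cam('wrist');save(p,'w3')
o=readout.get_obs();print(o['t'],o['eef_pos'],o['gripper_width'],o['contact_force'])
E
```

```text
t: 5.1
eef_pos: [0.486, -0.264, 0.0488]
tool_rot: [0.001, 0.893, 0.451, 0.001]
contact_force: [4.1, -5.3, -1.7]
gripper_width: -0.004
5.15 [ 0.48609585 -0.26409046  0.04879719] 0.002951203714121873 [ 3.80993995 -4.16674944 -1.21930325]
```

View pics/w3.png

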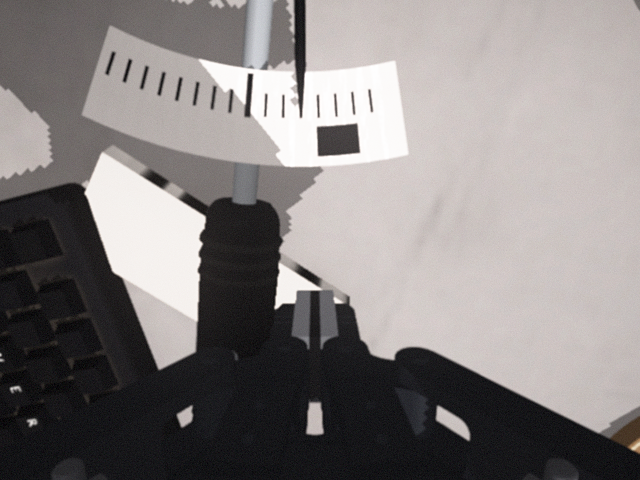

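The pointer stands three ticks past zero (about 0.12 rad), at (300, 115), with the band at 317–360. The force of about 6 N agrees. It needs 15 mm more.

```bash
python3 -m handwheel '[[[0,-3,0],[0,0,0],1],[[0,-6,0],[0,0,0],1],[[0,-9,0],[0,0,0],1],[[0,-12,0],[0,0,0],1],[[0,-15,0],[0,0,0],1],[[0,-15,0],[0,0,0],1],[[0,-15,0],[0,0,0],1],[[0,-15,0],[0,0,0],1]]'
python3 - <<'E'
from h import *
p=cam('wrist');save(p,'w4')
o=readout.get_obs();print(o['t'],o['eef_pos'],o['gripper_width'],o['contact_force'])
E
```

```text
t: 5.82
eef_pos: [0.4762, -0.2555, 0.0493]
tool_rot: [0.003, 0.893, 0.451, 0.003]
contact_force: [8.9, -5.9, -4.2]
gripper_width: -0.0
5.8667 [ 0.47627764 -0.2554615   0.04931191] -0.0018437347857580453 [ 9.34412183 -5.5056697  -4.11452332]
```

View pics/w4.png

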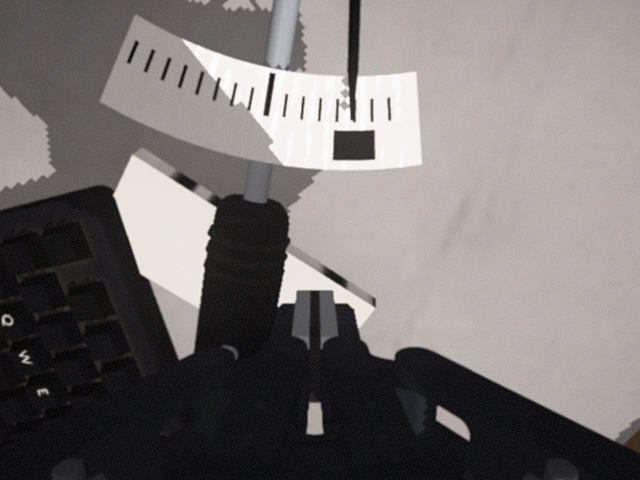

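The pointer at column 352 is centred over the band (333–375). I'll hold it there for over 2 s.

```bash
python3 -m handwheel '[[[0,0,0],[0,0,0],1],[[0,0,0],[0,0,0],1],[[0,0,0],[0,0,0],1],[[0,0,0],[0,0,0],1],[[0,0,0],[0,0,0],1],[[0,0,0],[0,0,0],1],[[0,0,0],[0,0,0],1],[[0,0,0],[0,0,0],1],[[0,0,0],[0,0,0],1],[[0,0,0],[0,0,0],1],[[0,0,0],[0,0,0],1],[[0,0,0],[0,0,0],1],[[0,0,0],[0,0,0],1],[[0,0,0],[0,0,0],1],[[0,0,0],[0,0,0],1],[[0,0,0],[0,0,0],1],[[0,0,0],[0,0,0],1],[[0,0,0],[0,0,0],1],[[0,0,0],[0,0,0],1],[[0,0,0],[0,0,0],1]]'
python3 -m handwheel '[[[0,0,0],[0,0,0],1],[[0,0,0],[0,0,0],1],[[0,0,0],[0,0,0],1],[[0,0,0],[0,0,0],1],[[0,0,0],[0,0,0],1],[[0,0,0],[0,0,0],1],[[0,0,0],[0,0,0],1],[[0,0,0],[0,0,0],1]]'
python3 - <<'E'
from h import *
p=cam('wrist');save(p,'w5')
E
```

```text
t: 7.53
eef_pos: [0.4763, -0.2555, 0.0493]
tool_rot: [0.003, 0.893, 0.451, 0.003]
contact_force: [8.4, -5.8, -3.2]
gripper_width: -0.003
t: 8.2
eef_pos: [0.4763, -0.2555, 0.0493]
tool_rot: [0.003, 0.893, 0.451, 0.003]
contact_force: [6.8, -4.6, -4.8]
gripper_width: -0.001
```

View pics/w5.png

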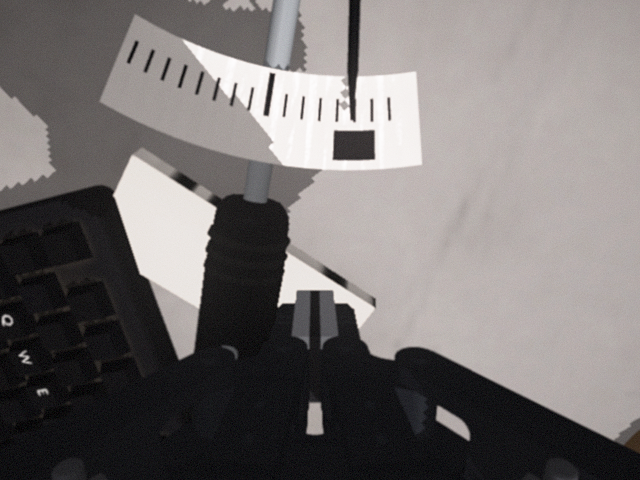

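The picture is unchanged, with the pointer centred in the band for over 2.3 s. Now I'll ease back slowly.

```bash
python3 -m handwheel '[[[0,3,0],[0,0,0],1],[[0,6,0],[0,0,0],1],[[0,9,0],[0,0,0],1],[[0,12,0],[0,0,0],1],[[0,15,0],[0,0,0],1],[[0,18,0],[0,0,0],1],[[0,21,0],[0,0,0],1],[[0,24,0],[0,0,0],1],[[0,27,0],[0,0,0],1],[[0,30,0],[0,0,0],1],[[0,33,0],[0,0,0],1],[[0,36,0],[0,0,0],1],[[0,39,0],[0,0,0],1],[[0,42,0],[0,0,0],1],[[0,45,0],[0,0,0],1],[[0,49,0],[0,0,0],1],[[0,54,0],[0,0,0],1],[[0,60,0],[0,0,0],1],[[0,65,0],[0,0,0],1],[[0,65,0],[0,0,0],1]]'
python3 -m handwheel '[[[0,0,-20],[0,0,0],1],[[0,0,-50],[0,0,0],1],[[0,0,-85],[0,0,0],1],[[0,0,-120],[0,0,0],1],[[0,0,-150],[0,0,0],1],[[0,0,-180],[0,0,0],1],[[0,0,-180],[0,0,0],1],[[0,0,-180],[0,0,0],1],[[0,0,-180],[0,0,0],1]]'
python3 - <<'E'
from h import *
p=cam('wrist');save(p,'w6')
o=readout.get_obs();print(o['t'],o['eef_pos'],o['contact_force'])
E
```

```text
t: 9.92
eef_pos: [0.5264, -0.2938, 0.0484]
tool_rot: [0.0, 0.893, 0.451, 0.0]
contact_force: [-0.0, -1.4, 0.6]
gripper_width: 0.005
t: 10.67
eef_pos: [0.5247, -0.2928, 0.2278]
tool_rot: [-0.0, 0.893, 0.451, -0.0]
contact_force: [-0.6, 0.2, -0.4]
gripper_width: -0.005
10.7167 [ 0.52433189 -0.29264502  0.22704884] [-0.30847563 -0.58078812 -1.15580797]
```

View pics/w6.png

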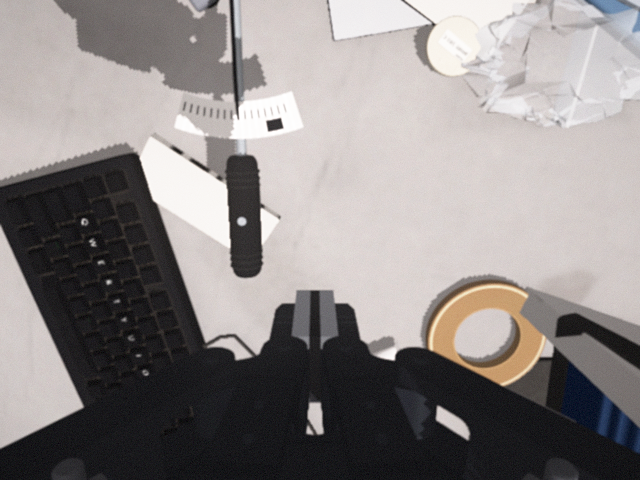

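The pointer is back on the zero line at (238, 115). The wrench stands as it did at the start, and the arm is clear.

```bash
python3 -c "
from station import bot
print(bot.hand_in())"
```

```text
the job is handed in; nothing more can be done
None
```

The screw held: it did not visibly turn under the check load, and the wrench is back at zero on the screw. I handed the job in at about 10.7 s; no verdict is reported.

- **Check:** I pushed the grip clockwise with the shut fingers until the pointer stood over the middle of the check band, about 0.2 rad. I held it there for over 2.3 s. Pictures at the start and end of the hold were the same.
- **Return:** I eased the grip back at about 36 mm/s, then drew the fingers off and lifted clear.
- **Last picture:** The pointer is on the zero line, and the wrench and its surroundings look as they did before the push. The remaining force reading is only sensor noise, about 1 N.
- **Force:** During the hold it read about 8–11 N along the push, against 10 N expected. There was also a 3–5 N vertical part, probably friction.
- **Not measured:** I judged the pointer tip's place by eye from the wrist pictures and did not compute its shift. I did not re-check the bystanders, but the arm's path did not go near them.

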